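Lock the drinker jar onto its base

TASK

On this packing bench one poultry drinker is still open: its white jar only stands loosely on the orange base held in the round steel fixture. Push that jar down against its spring and give it a quarter turn clockwise (seen from above) so that its lugs go under the base's two hooks, then let it rise into them and let go, leaving it locked and upright. Leave the finished drinkers where they stand.

Things in the scene. Friction and masses are not known exactly. Their poses are not given: they have to be found in the camera images.
- jar: Loose white jar to lock, 100 mm across, 205 tall, 0.18 kg. On top an upright grip tab: 50 mm along x, 14 along y, heights 165-205, over a 44 mm cap. Lugs at its foot on +x and -x reach 66 mm from the axis. Origin: centre of underside, z up; half turns are alike. Starts 42 mm above the table on a spring (6 N, +2.5 N per 10 mm, stop at 24 mm), x square (within 10 deg) to the hooks' line.
- base: Fixed: round steel fixture, 224 mm wide, holding an orange tray 190 wide. Origin: underside centre on the table, under the jar's axis; z up. Two hooks on +x and -x, tops at 50 mm, entered clockwise only. Lugs pass their lips with the jar 10-24 mm below its start (aim for 17). Locked: jar x along base x (11 deg play), risen to 36 mm over the table behind the lips; let go at any depth.
- finished_a: A finished drinker, standing loose straight on the table with no fixture: the same tray (190 mm across) and jar, already locked, 229 mm tall, 0.4 kg. Origin: centre of its underside, z up; its tab and its hooks lie along its x. Leave it alone.
- finished_b: A second finished drinker, the same as finished_a. Leave it alone.
Mind the look-alikes: they are no part of the job. Leave any red look-alike of the jar alone. Several things look just like the base: the one meant starts farthest to the robot's right.

How it is judged:
By the outcome, as a careful person would: the job done as asked, in the order asked, and still so for the second after the job is handed in, with the robot touching nothing.
It also fails if it takes over 35 s, if anything falls off the work surface, if the arm or the gripper's body presses on something with over 40 N, if the wrist force passes 120 N, or if a joint passes its speed limit or range.

ROBOT

A 7-joint arm with a two-finger parallel gripper is mounted at the origin on the work surface. World frame = base frame: x ahead of the robot, y to its left, z up, the work surface at z = 0. Lengths are in m, angles in rad, forces in N, time in s.
With the tool pointing down it reaches from about 0.425 to 0.8 m from the base axis. Payload 8.3 kg.
Tool frame: the origin (TCP) lies on the centre line of the jaws, within the pads' length; the fingertips stand 8 mm ahead of it and the grasp point (between the pads) lies 11 mm behind it; y points along the fingers, x is the direction in which the jaws open and shut, and the axes are right-handed (so a half turn about y gives the same grasp; the last joint's range is limited). The gripper opens to 85 mm and grips with 20 to 120 N. Pads are 22 mm wide; open, the fingers measure 114 mm over their backs; the gripper's body (76 mm by 85 mm) begins 54 mm behind the grasp point. The pads swing forward as they close: fully open they stand 13 mm farther back than shut.
Start: joints at [-1.236, 0.383, 0.016, 1.37, -0.006, 1.388, -0.046], TCP at [0.242, 0.576, 0.239] pointing down, gripper open.
Joint ranges: [-2.95, 2.95], [-0.25, 2.06], [-1.52, 1.56], [0.18, 2.33], [-1.44, 4.58], [0.02, 2.06], [-3.01, 3.01]. Speed limits (rad/s): [2.39, 2.39, 3.01, 3.01, 3.14, 3.14, 3.14].

INTERFACE

Orientations are given as a rotation vector (axis times angle).
In Python, from bench import ctrl gives the robot as it stands.
- The arm moves only by the shell command python3 -m creep 'ROWS' [FORCE]. ROWS is JSON, a list of rows, each an object of numbers: "tx", "ty", "tz": the shift along the tool's x, y, z in mm; "yaw": the turn about the tool's y in rad; "grip": the finger opening in mm, from 0 to 85.4. A call has exactly 10 rows; each row shifts and turns the commanded pose from where the row before left it, along the tool's axes as they then stand; what a row does not reach is not made up. A row lasts 1/10 s, in which the tool goes at most 50 mm and 8.59 degrees, less where a joint would pass 70% of its speed; a pose out of reach is approached as far as the arm can. A call is refused whole if a number of a shift passes 50 or a number of a turn 0.15, either way. A call with a gripper value outside its range is refused whole. The fingers move at their own pace and stop on an object; FORCE is the grip in N (left out, the last holds). Time passes only in rows, so rows that do not move let the fingers close, or fill a call up. It gives the time, the measured TCP pose, the force and the opening at its end, in the units of the state.
- ctrl.get_obs(): the state, without advancing time (a new reading comes with each control period).
- ctrl.read_camera(name): name is "scene" or "top"; returns a dict with "image" (420x560x3 uint8, red, green, blue), "depth" (420x560 float32, m along the optical axis (not along the pixel's ray), 0 where there is no reading), "fx", "fy", "cx", "cy" (pixels), "k1" (the pictures are not rectified: a ray, as slopes to the right and down, at radius r is drawn at 1 + k1 r^2 times it, then the intrinsics apply), "eye" and "rotation" of the camera in the world. Camera axes: x right, y down, z forward; pixel columns grow to the right and rows downward; lengths in m; the calibration is good to about 2 mm. A picture is of the moment at which its call begins.
- ctrl.sign_off(): hands the job in, once; it reports no verdict.
Trained networks look in the newest picture that a camera, given by its name, has taken for a name from the list of things; names that differ only in an ending like _2 or _b are one class to them, and where a whole thing is asked for, a point or a joint stands for the part that bears it (a point fixed in the world has none). Each returns a list of dicts, best first, with "score" (0 to 1); they miss things now and then, are a little off and sometimes report something else, mostly with a low value. They report only what shows in the picture. A call takes as long as a camera call. They do not tell look-alikes from the thing itself.
- ctrl.recognise(name, camera): "bbox" ([centre column, centre row, width, height] in pixels, round what is visible of it).
- ctrl.trace(name, camera): "mask" (420x560 bool, what is visible of it) and "bbox" ([centre column, centre row, width, height] in pixels, round what is visible of it).
- ctrl.tip_of(name, camera): "at" ([column, row] in pixels: a listed point, or the origin of a listed thing).
The state is a dict: "clock": time; "joint_positions": joint angles; "dq": joint speeds; "effort": joint torques, N m; "tcp_pos": TCP position; "tcp_rot": TCP orientation; "contact_force": force on the tool from outside, world axes, zero at the start; "ft_torque": the same for the moment, N m; "gripper_width": opening from 0.0 (shut) to 1.0 (fully open).
Only numpy, scipy, OpenCV 4.12 (cv2) and the standard library are available. Lean on these libraries where they do the work, as an engineer would, in place of code of your own. Each camera call takes 0.05 s, during which the arm holds its last target.

## Working session

There is one attempt and no reset: what is moved stays moved. The work goes in short steps, Python scripts to look and compute and a shell command to move; the robot and the scene stay as the last step left them, time stands still between calls to the robot, and variables do not carry over. Pictures are saved under pics/ and viewed, and the job is handed in when it is done.

```bash
ls; mkdir -p pics; python3 - <<'E'
from bench import ctrl
import cv2,numpy as np
o=ctrl.get_obs(); print({k:np.round(v,3) for k,v in o.items()})
for n in ("scene","top"):
    c=ctrl.read_camera(n); cv2.imwrite(f"pics/{n}0.png",c["image"][:,:,::-1])
    print(n,{k:np.round(c[k],3) for k in c if k not in("image","depth")})
    for w in("jar","base","finished_a"):
        for d in ctrl.recognise(w,n): print(w,np.round(d["bbox"]),round(d["score"],2))
        print(" tip",[(np.round(d["at"]),round(d["score"],2)) for d in ctrl.tip_of(w,n)])
E
```

```text
pics
{'clock': np.float64(0.0), 'joint_positions': array([-1.236,  0.384,  0.016,  1.371, -0.006,  1.388, -0.047]), 'dq': array([-0.   ,  0.001, -0.   ,  0.   , -0.   , -0.001,  0.002]), 'effort': array([ 1.0000e-03, -6.2759e+01,  8.4400e-01, -3.7182e+01,  1.6000e-02,
        1.4000e-02, -0.0000e+00]), 'tcp_pos': array([0.242, 0.576, 0.238]), 'tcp_rot': array([-1.373, -0.91 ,  0.913]), 'contact_force': array([1.087, 0.338, 0.201]), 'ft_torque': array([-0.017,  0.032, -0.001]), 'gripper_width': np.float64(1.001)}
scene {'fx': np.float64(478.292), 'fy': np.float64(478.292), 'cx': np.float64(274.906), 'cy': np.float64(204.924), 'k1': np.float64(-0.157), 'eye': array([1.   , 0.735, 0.877]), 'rotation': array([-0.887, -2.525,  1.088])}
jar [222. 188.  42.  85.] 0.89
 tip [(array([321., 207.]), 0.98), (array([224., 218.]), 0.86)]
base [225. 227.  88.  64.] 0.89
base [432. 284. 102.  82.] 0.88
 tip [(array([225., 225.]), 0.77), (array([428., 287.]), 0.72)]
finished_a [294. 270.  90. 117.] 0.72
finished_a [180. 145.  62.  91.] 0.69
 tip [(array([180., 170.]), 0.85), (array([291., 291.]), 0.55)]
top {'fx': np.float64(484.422), 'fy': np.float64(484.422), 'cx': np.float64(279.192), 'cy': np.float64(208.111), 'k1': np.float64(-0.132), 'eye': array([0.282, 0.079, 1.127]), 'rotation': array([-2.106,  2.121, -0.183])}
jar [323. 162.  55.  54.] 0.85
jar [282. 273.  50.  52.] 0.64
 tip [(array([280., 271.]), 0.88), (array([321., 171.]), 0.78)]
base [132. 285.  92.  97.] 0.96
base [324. 174.  97.  97.] 0.73
 tip [(array([133., 284.]), 0.86)]
finished_a [440. 185.  79.  78.] 0.8
finished_a [210. 172.  80.  78.] 0.7
 tip [(array([434., 186.]), 0.94), (array([213., 173.]), 0.9)]
```

View pics/scene0.png

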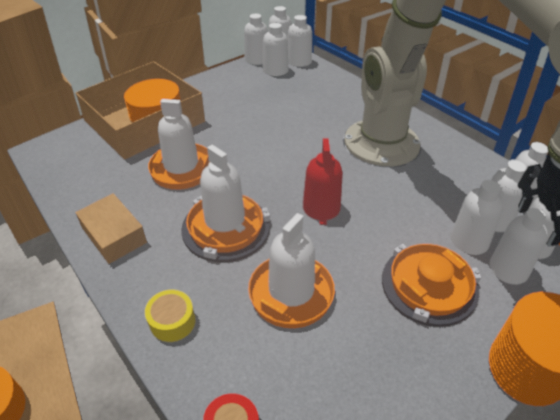

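View pics/top0.png

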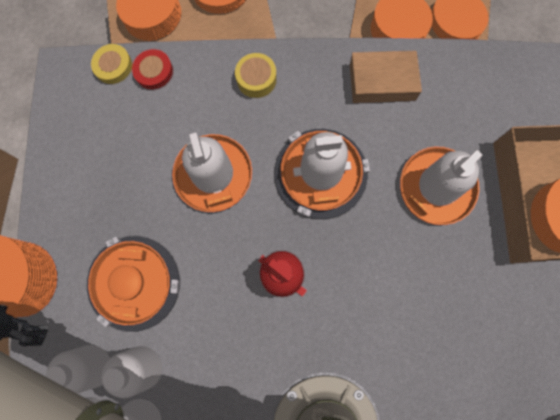

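The `scene` view shows the white jar in a fixture at (222,188). There is an empty look-alike fixture at (430,284), a red look-alike jar at (322,185), and two finished drinkers at (178,150) and (292,265). In the `top` view, the jar and its fixture are at (323,170), with the finished drinkers at (210,172) and (440,185), the empty fixture at (130,283) and the red jar at (282,273). Image right is the robot's right, so the base I want is the fixture at (323,172). Next I'll check it in a close crop and measure it.

```bash
cat > h.py <<'E'
import numpy as np,cv2
from bench import ctrl
from scipy.spatial.transform import Rotation as R
def cloud(c):
    K=np.array([[c["fx"],0,c["cx"]],[0,c["fy"],c["cy"]],[0,0,1]])
    v,u=np.mgrid[0:420,0:560]
    p=cv2.undistortPoints(np.stack([u.ravel(),v.ravel()],1).astype(np.float64)[:,None],K,np.array([c["k1"],0,0,0,0.]))[:,0]
    d=c["depth"].ravel().astype(float)
    P=np.c_[p,np.ones(len(p))]*d[:,None]
    W=R.from_rotvec(c["rotation"]).as_matrix()@P.T
    W=W.T+c["eye"]; W[d==0]=np.nan
    return W.reshape(420,560,3)
E
python3 - <<'E'
from h import *
o=ctrl.get_obs(); print(np.round(R.from_rotvec(o["tcp_rot"]).as_matrix(),3))
for n,(u0,u1,v0,v1) in (("top",(270,380,115,225)),("scene",(170,280,140,265))):
    c=ctrl.read_camera(n); W=cloud(c); print(n,"table z",np.nanmedian(W[230:240,200:240,2]) if n=="top" else "")
    S=W[v0:v1,u0:u1]; I=c["image"][v0:v1,u0:u1].astype(int)
    z=S[...,2]
    np.savez(f"{n}.npz",W=W,I=c["image"])
    ring=(z>0.228)&(z<0.262)
    p=S[ring]; print("tab",len(p),p.mean(0).round(4),p.min(0).round(3),p.max(0).round(3))
    print(cv2.minAreaRect((p[:,:2]*1000).astype(np.float32)))
    orange=(I[...,0]>150)&(I[...,2]<90)&(I[...,1]<150)
    for lo,hi in((0.0,.02),(.02,.03),(.03,.04),(.04,.06)):
        q=S[orange&(z>lo)&(z<hi)]; 
        if len(q): print(lo,len(q),q.mean(0).round(3),q.min(0).round(3),q.max(0).round(3))
    cv2.imwrite(f"pics/{n}crop.png",cv2.resize(c["image"][v0:v1,u0:u1,::-1],None,fx=5,fy=5,interpolation=cv2.INTER_CUBIC)[:600])
    vis=np.zeros(z.shape+(3,),np.uint8)
    zz=np.clip(np.nan_to_num(z)*1000/80*255,0,255).astype(np.uint8)
    cv2.imwrite(f"pics/{n}h.png",cv2.resize(cv2.applyColorMap(zz,cv2.COLORMAP_JET),None,fx=5,fy=5,interpolation=cv2.INTER_NEAREST)[:600])
E
```

```text
[[ 0.387 -0.    -0.922]
 [ 0.922 -0.     0.387]
 [-0.    -1.     0.   ]]
top table z 0.0003111917129713371
tab 263 [ 0.5809 -0.0009  0.2446] [ 0.573 -0.026  0.228] [0.593 0.023 0.253]
((582.4503173828125, -1.06085205078125), (15.886109352111816, 48.754276275634766), 7.775710105895996)
0.0 966 [ 0.56  -0.019  0.016] [ 0.495 -0.1    0.008] [0.687 0.091 0.02 ]
0.02 144 [0.567 0.007 0.024] [ 0.493 -0.099  0.02 ] [0.671 0.084 0.03 ]
0.03 270 [0.583 0.009 0.037] [ 0.489 -0.095  0.03 ] [0.678 0.091 0.04 ]
0.04 313 [ 0.534 -0.008  0.048] [ 0.489 -0.093  0.04 ] [0.676 0.091 0.056]
scene table z 
tab 224 [0.5864 0.0038 0.2419] [ 0.573 -0.026  0.228] [0.595 0.027 0.25 ]
((584.0394897460938, -0.2445964813232422), (17.03443145751953, 53.12891387939453), 7.165847301483154)
0.0 487 [ 0.574 -0.073  0.015] [ 0.458 -0.323  0.001] [0.67  0.071 0.02 ]
0.02 161 [ 0.561 -0.076  0.024] [ 0.457 -0.329  0.02 ] [0.668 0.166 0.03 ]
0.03 276 [ 0.582 -0.009  0.037] [ 0.482 -0.256  0.03 ] [0.677 0.092 0.04 ]
0.04 365 [ 0.599 -0.003  0.049] [ 0.485 -0.254  0.04 ] [0.679 0.091 0.057]
```

View pics/topcrop.png

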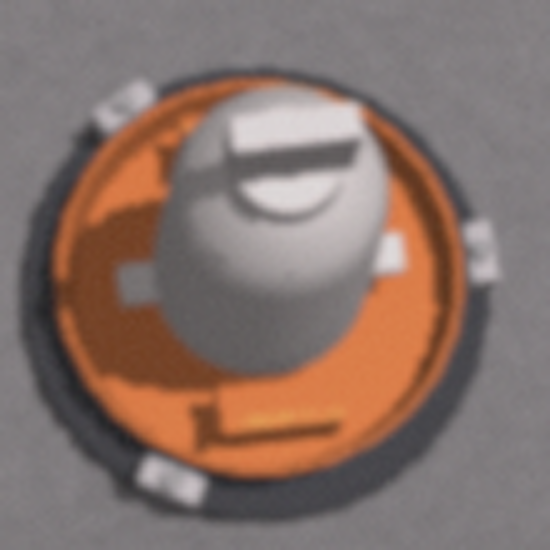

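View pics/scenecrop.png

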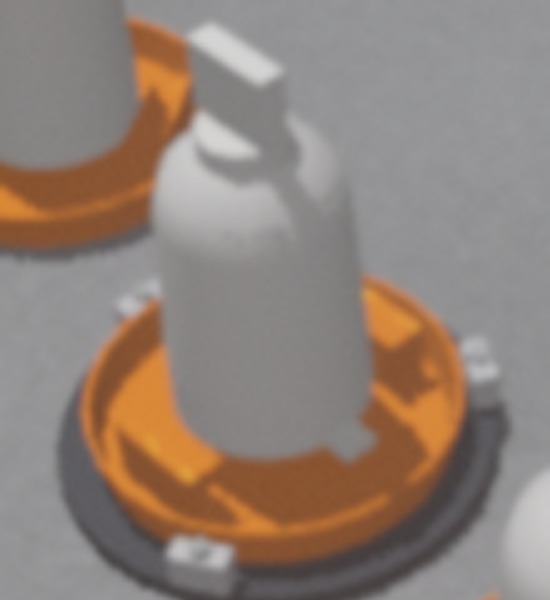

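```bash
python3 - <<'E'
from h import *
P=[];H=[]
for n in("top","scene"):
    f=np.load(n+".npz");W=f["W"];I=f["I"].astype(int)
    orange=(I[...,0]>130)&(I[...,2]<100)&(I[...,1]<150)&(I[...,0]>I[...,1]+50)
    d=np.hypot(W[...,0]-.583,W[...,1]+.001); z=W[...,2]
    m=orange&(d<.115)&(d>.084)&(z>.030)&(z<.062); r=W[m]; P.append(r)
    # circle fit outer rim
    A=np.c_[2*r[:,:2],np.ones(len(r))];s=np.linalg.lstsq(A,(r[:,:2]**2).sum(1),rcond=None)[0]
    print(n,"rim",len(r),s[:2],np.sqrt(s[2]+s[0]**2+s[1]**2),np.median(r[:,2]))
    m=orange&(d<.082)&(d>.045)&(z>.043)&(z<.060); m=cv2.morphologyEx(m.astype(np.uint8),cv2.MORPH_OPEN,np.ones((2,2)))
    k,l=cv2.connectedComponents(m)
    for i in range(1,k):
        q=W[l==i]
        if len(q)>8: print(" hook",len(q),q.mean(0).round(4),cv2.minAreaRect((q[:,:2]*1000).astype(np.float32)))
    # clamps (white) & jar body circle
    wh=(I.min(-1)>130)&(d<.06)&(z>.10)&(z<.15); q=W[wh]
    A=np.c_[2*q[:,:2],np.ones(len(q))]
    if len(q)>20:
        s=np.linalg.lstsq(A,(q[:,:2]**2).sum(1),rcond=None)[0]; print(" jar body",len(q),s[:2],np.sqrt(s[2]+s[0]**2+s[1]**2))
# neighbours
f=np.load("top.npz");W=f["W"]
for nm,(u,v) in dict(fa=(205,160),fb=(455,170)).items():
    S=W[v-50:v+50,u-50:u+50]; q=S[S[...,2]>.2]; print(nm,q.mean(0).round(3),q.min(0).round(3),q.max(0).round(3))
E
```

```text
top rim 410 [ 0.58215864 -0.00145274] 0.0920291352593847 0.037603061762266576
 hook 238 [nan nan nan] ((517.7197875976562, -13.43960189819336), (15.141066551208496, 64.16189575195312), 21.0546817779541)
scene rim 389 [ 0.58495729 -0.00094397] 0.09150168915460209 0.037705227666924745
 hook 90 [nan nan nan] ((512.9456176757812, 5.968984603881836), (41.348018646240234, 24.712434768676758), 54.73455047607422)
 hook 201 [0.6483 0.0108 0.0495] ((639.5755004882812, 7.848865509033203), (40.31062698364258, 55.30704879760742), 5.60961389541626)
 jar body 448 [0.58781469 0.00124343] 0.042280318246536656
fa [0.58  0.256 0.225] [0.557 0.244 0.2  ] [0.608 0.271 0.234]
fb [ 0.545 -0.277  0.226] [ 0.527 -0.302  0.201] [ 0.569 -0.258  0.235]
```

```bash
python3 - <<'E'
from h import *
acc=[]
for n in("top","scene"):
    f=np.load(n+".npz");W=f["W"];I=f["I"].astype(int)
    sat=I[...,0]-I[...,2]
    d=np.hypot(W[...,0]-.583,W[...,1]+.001); z=W[...,2]
    m=(sat>40)&(d<.086)&(d>.045)&(z>.044)&(z<.056)
    q=W[m]; acc.append(q)
    for s in(1,-1):
        t=q[s*(q[:,0]-.583)>0]; print(n,s,len(t),t.mean(0).round(4),t.min(0).round(3),t.max(0).round(3)) if len(t) else 0
        if len(t)>5: print(cv2.minAreaRect(((t[:,:2]-[.583,-.001])*1000).astype(np.float32)))
q=np.vstack(acc); g=np.zeros((600,600,3),np.uint8)+255
# plan map: up = +x, left = +y, 3px/mm
for t,c in zip(acc,((0,0,255),(255,0,0))):
    for p in t: cv2.circle(g,(int(300-(p[1]+.001)*3000),int(300-(p[0]-.583)*3000)),3,c,-1)
cv2.circle(g,(300,300),285,(0,0,0),1);cv2.circle(g,(300,300),198,(0,0,0),1);cv2.circle(g,(300,300),4,(0,0,0),-1)
cv2.imwrite("pics/plan.png",g)
E
```

```text
top 1 11 [0.6524 0.0297 0.0504] [0.647 0.025 0.046] [0.656 0.034 0.055]
((69.92888641357422, 31.470829010009766), (6.205029010772705, 10.146113395690918), 47.414615631103516)
top -1 262 [ 0.5193 -0.0107  0.0501] [ 0.504 -0.067  0.044] [0.582 0.02  0.055]
((-49.2555046081543, -29.6646728515625), (46.973655700683594, 110.88013458251953), 31.53277015686035)
scene 1 207 [0.6489 0.0078 0.0509] [ 0.631 -0.026  0.044] [0.662 0.036 0.055]
((62.1319580078125, 6.406970977783203), (30.22505760192871, 61.1663932800293), 4.090585708618164)
scene -1 94 [0.518  0.0043 0.0512] [ 0.506 -0.03   0.046] [0.53  0.02  0.055]
((-65.42919158935547, -4.080488204956055), (49.738792419433594, 24.0290584564209), 89.7125473022461)
```

View pics/plan.png

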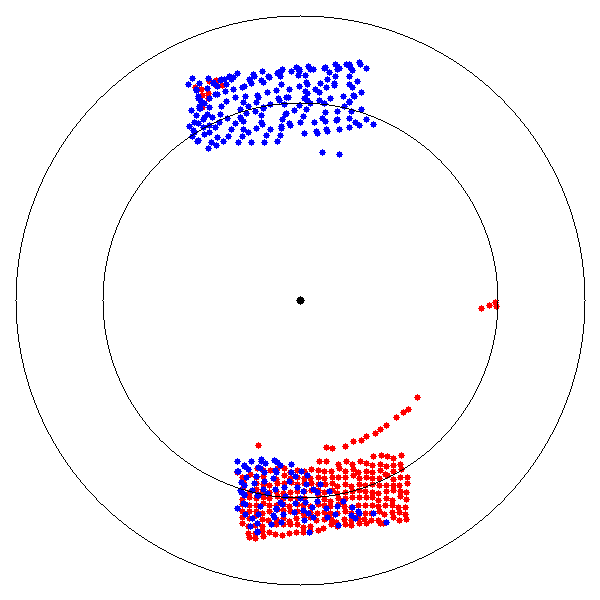

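The close crops show the white jar loose in the clamped fixture, with its lugs away from the hooks. My measurements:
- **Axis:** about (0.583, -0.001).
- **Tab:** top at about 0.247 as expected, jar x at about 97.5°.
- **Hooks:** line at about 7°, tops at 0.050.

So I need a clockwise turn of about 90.5°. I'll raise the tool first and turn it to 7.5°.

```bash
python3 -m creep '[{"ty":-50},{"ty":-50},{"yaw":0.149},{"yaw":0.149},{"yaw":0.149},{"yaw":0.149},{"yaw":0.149},{"yaw":0.149},{"yaw":0.148},{"grip":60}]' 80
cat > st.py <<'E'
from h import *
o=ctrl.get_obs(); M=R.from_rotvec(o["tcp_rot"]).as_matrix()
print("t",round(float(o["clock"]),2),"tcp",o["tcp_pos"].round(4),"yaw",np.degrees(np.arctan2(M[1,0],M[0,0])).round(2),"F",o["contact_force"].round(1),"T",o["ft_torque"].round(2),"g",round(float(o["gripper_width"])*85.4,1),"q",o["joint_positions"].round(2))
d=M.T@(np.array([.583,-.001,o["tcp_pos"][2]])-o["tcp_pos"]); print("to jar, tool mm",(d*1000).round(1), "tilt",(M[2]).round(3))
E
python3 st.py
```

```text
t 0.8 tcp [0.2421 0.5762 0.2393] yaw 67.21 F [ 0.1 -0.4 -1.1] T [ 0.02 -0.04  0.03] g 85.6 q [-1.24  0.38  0.02  1.37 -0.01  1.39 -0.05]
to jar, tool mm [-400.1    0.  -537.9] tilt [-0. -1.  0.]invalid input
```

```bash
python3 -m creep '[{"tx":0,"ty":-48,"tz":0,"yaw":0,"grip":60},{"tx":0,"ty":-48,"tz":0,"yaw":0,"grip":60},{"tx":0,"ty":0,"tz":0,"yaw":0.149,"grip":60},{"tx":0,"ty":0,"tz":0,"yaw":0.149,"grip":60},{"tx":0,"ty":0,"tz":0,"yaw":0.149,"grip":60},{"tx":0,"ty":0,"tz":0,"yaw":0.149,"grip":60},{"tx":0,"ty":0,"tz":0,"yaw":0.149,"grip":60},{"tx":0,"ty":0,"tz":0,"yaw":0.149,"grip":60},{"tx":0,"ty":0,"tz":0,"yaw":0.148,"grip":60},{"tx":0,"ty":0,"tz":0,"yaw":0,"grip":60}]' 80; echo
python3 st.py
```

```text
clock: 1.8
tcp_pos: [0.242, 0.5762, 0.3353]
tcp_rot: [-1.569, -0.101, 0.101]
contact_force: [-0.5, -0.6, -0.2]
gripper_width: 0.703

t 1.8 tcp [0.242  0.5762 0.3353] yaw 7.37 F [-0.5 -0.6 -0.2] T [-0.07 -0.06  0.02] g 60.0 q [-1.35  0.37  0.18  1.19 -0.06  1.59 -1.05]
to jar, tool mm [ 2.641e+02  1.000e-01 -6.162e+02] tilt [ 0. -1. -0.]
```

```bash
python3 -m creep '[{"tx":18.9,"ty":0,"tz":-44,"yaw":0,"grip":60},{"tx":18.9,"ty":0,"tz":-44,"yaw":0,"grip":60},{"tx":18.9,"ty":0,"tz":-44,"yaw":0,"grip":60},{"tx":18.9,"ty":0,"tz":-44,"yaw":0,"grip":60},{"tx":18.9,"ty":0,"tz":-44,"yaw":0,"grip":60},{"tx":18.9,"ty":0,"tz":-44,"yaw":0,"grip":60},{"tx":18.9,"ty":0,"tz":-44,"yaw":0,"grip":60},{"tx":18.9,"ty":0,"tz":-44,"yaw":0,"grip":60},{"tx":18.9,"ty":0,"tz":-44,"yaw":0,"grip":60},{"tx":18.9,"ty":0,"tz":-44,"yaw":0,"grip":60}]' 80; echo
python3 st.py
```

```text
clock: 2.8
tcp_pos: [0.4876, 0.1628, 0.3357]
tcp_rot: [-1.568, -0.108, 0.107]
contact_force: [1.4, 0.4, 0.0]
gripper_width: 0.703

t 2.8 tcp [0.4876 0.1628 0.3357] yaw 7.82 F [1.4 0.4 0. ] T [ 0.06 -0.05 -0.01] g 60.0 q [-0.83  0.11  0.5   1.51 -0.05  1.53 -0.2 ]
to jar, tool mm [  72.2   -0.  -175.3] tilt [ 0.001 -1.     0.   ]
```

```bash
python3 -m creep '[{"tx":18.8,"ty":0,"tz":-44,"yaw":0,"grip":60},{"tx":18.8,"ty":0,"tz":-44,"yaw":0,"grip":60},{"tx":18.8,"ty":0,"tz":-44,"yaw":0,"grip":60},{"tx":18.8,"ty":0,"tz":-44,"yaw":0,"grip":60},{"tx":0,"ty":25,"tz":0,"yaw":0,"grip":60},{"tx":0,"ty":25,"tz":0,"yaw":0,"grip":60},{"tx":0,"ty":0,"tz":0,"yaw":0,"grip":60},{"tx":0,"ty":0,"tz":0,"yaw":0,"grip":60},{"tx":0,"ty":0,"tz":0,"yaw":0,"grip":60},{"tx":0,"ty":0,"tz":0,"yaw":0,"grip":60}]' 80; echo
python3 st.py; python3 - <<'E'
from h import *
c=ctrl.read_camera("scene");W=cloud(c)
cv2.imwrite("pics/sc1.png",cv2.resize(c["image"][60:280,120:330,::-1],None,fx=2.7,fy=2.7,interpolation=cv2.INTER_CUBIC))
E
```

```text
clock: 3.8
tcp_pos: [0.5851, 0.0003, 0.2869]
tcp_rot: [-1.568, -0.106, 0.102]
contact_force: [-0.9, 0.8, -0.2]
gripper_width: 0.701

t 3.8 tcp [5.851e-01 3.000e-04 2.869e-01] yaw 7.6 F [-0.9  0.8 -0.2] T [-0.01 -0.03 -0.01] g 59.9 q [-0.54  0.31  0.63  1.43 -0.18  1.46  0.22]
to jar, tool mm [-2.2 -0.  -1. ] tilt [ 0.002 -1.     0.   ]
```

View pics/sc1.png

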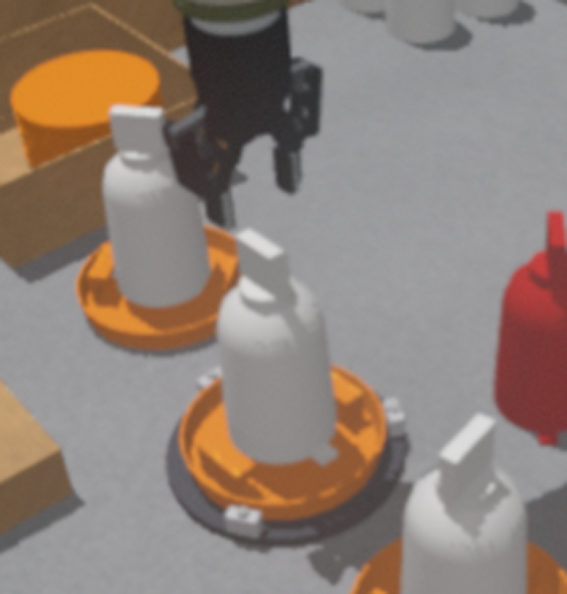

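The gripper is lined up over the jar's tab (crop (260,250)), with the pads straddling it and clear of everything else. I'll descend and grip.

```bash
python3 -m creep '[{"tx":-2.2,"ty":10,"tz":-1,"yaw":0,"grip":60},{"tx":0,"ty":18,"tz":0,"yaw":0,"grip":60},{"tx":0,"ty":18,"tz":0,"yaw":0,"grip":60},{"tx":0,"ty":17,"tz":0,"yaw":0,"grip":60},{"tx":0,"ty":0,"tz":0,"yaw":0,"grip":60},{"tx":0,"ty":0,"tz":0,"yaw":0,"grip":25},{"tx":0,"ty":0,"tz":0,"yaw":0,"grip":25},{"tx":0,"ty":0,"tz":0,"yaw":0,"grip":25},{"tx":0,"ty":0,"tz":0,"yaw":0,"grip":25},{"tx":0,"ty":0,"tz":0,"yaw":0,"grip":25}]' 60; echo
python3 st.py; python3 - <<'E'
from h import *
c=ctrl.read_camera("scene");W=cloud(c)
cv2.imwrite("pics/sc2.png",cv2.resize(c["image"][80:260,140:310,::-1],None,fx=3.3,fy=3.3,interpolation=cv2.INTER_CUBIC))
c=ctrl.read_camera("top")
cv2.imwrite("pics/tp2.png",cv2.resize(c["image"][100:240,250:400,::-1],None,fx=4,fy=4,interpolation=cv2.INTER_CUBIC))
E
```

```text
clock: 4.85
tcp_pos: [0.5826, -0.0013, 0.2227]
tcp_rot: [-1.568, -0.103, 0.102]
contact_force: [0.5, -0.3, 0.9]
gripper_width: 0.292

t 4.85 tcp [ 0.5826 -0.0013  0.2227] yaw 7.51 F [ 0.5 -0.3  0.9] T [-0.06  0.02 -0.02] g 25.0 q [-0.54  0.34  0.62  1.54 -0.2   1.33  0.24]
to jar, tool mm [0.4 0.  0.3] tilt [ 0.001 -1.    -0.   ]
```

View pics/sc2.png

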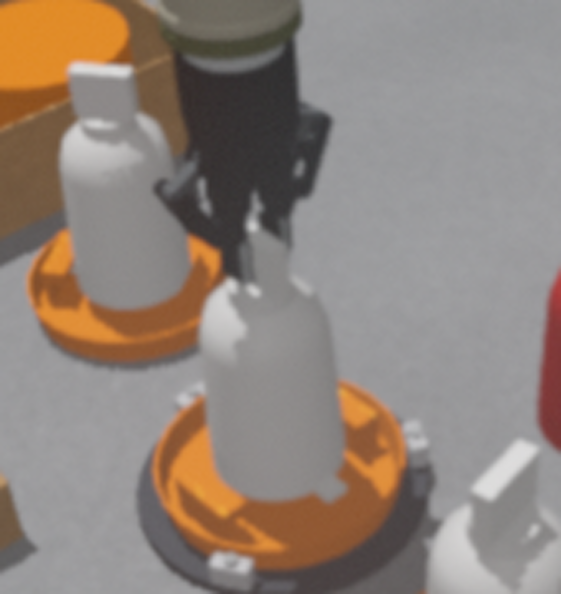

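The tab (crop (265,250)) sits between the pads and no force is reported. I'll close the fingers.

```bash
python3 -m creep '[{"tx":0,"ty":0,"tz":0,"yaw":0,"grip":10},{"tx":0,"ty":0,"tz":0,"yaw":0,"grip":0},{"tx":0,"ty":0,"tz":0,"yaw":0,"grip":0},{"tx":0,"ty":0,"tz":0,"yaw":0,"grip":0},{"tx":0,"ty":0,"tz":0,"yaw":0,"grip":0},{"tx":0,"ty":0,"tz":0,"yaw":0,"grip":0},{"tx":0,"ty":0,"tz":0,"yaw":0,"grip":0},{"tx":0,"ty":0,"tz":0,"yaw":0,"grip":0},{"tx":0,"ty":0,"tz":0,"yaw":0,"grip":0},{"tx":0,"ty":0,"tz":0,"yaw":0,"grip":0}]' 90; echo
python3 st.py
```

```text
clock: 5.95
tcp_pos: [0.5825, -0.0013, 0.2224]
tcp_rot: [-1.568, -0.103, 0.103]
contact_force: [0.3, 0.5, 1.8]
gripper_width: 0.149

t 5.95 tcp [ 0.5825 -0.0013  0.2224] yaw 7.51 F [0.3 0.5 1.8] T [ 0.06 -0.22 -0.01] g 12.7 q [-0.54  0.34  0.62  1.54 -0.2   1.33  0.24]
to jar, tool mm [0.5 0.  0.2] tilt [ 0. -1. -0.]
```

The grip holds at about 13–14 mm, which matches the tab. Now I'll press down 17 mm.

```bash
python3 -m creep '[{"tx":0,"ty":3,"tz":0,"yaw":0,"grip":0},{"tx":0,"ty":3,"tz":0,"yaw":0,"grip":0},{"tx":0,"ty":3,"tz":0,"yaw":0,"grip":0},{"tx":0,"ty":3,"tz":0,"yaw":0,"grip":0},{"tx":0,"ty":3,"tz":0,"yaw":0,"grip":0},{"tx":0,"ty":2,"tz":0,"yaw":0,"grip":0},{"tx":0,"ty":0,"tz":0,"yaw":0,"grip":0},{"tx":0,"ty":0,"tz":0,"yaw":0,"grip":0},{"tx":0,"ty":0,"tz":0,"yaw":0,"grip":0},{"tx":0,"ty":0,"tz":0,"yaw":0,"grip":0}]'; echo
python3 st.py;  python3 - <<'E'
from h import *
c=ctrl.read_camera("scene");W=cloud(c)
cv2.imwrite("pics/sc3.png",cv2.resize(c["image"][80:260,140:310,::-1],None,fx=3.3,fy=3.3,interpolation=cv2.INTER_CUBIC))
E
```

```text
clock: 6.95
tcp_pos: [0.5827, -0.0013, 0.2057]
tcp_rot: [-1.568, -0.104, 0.102]
contact_force: [-0.0, 0.1, 8.3]
gripper_width: 0.152

t 6.95 tcp [ 0.5827 -0.0013  0.2057] yaw 7.51 F [-0.   0.1  8.3] T [ 0.07  0.12 -0.01] g 12.9 q [-0.53  0.35  0.62  1.57 -0.21  1.29  0.25]
to jar, tool mm [0.3 0.  0.3] tilt [ 0.001 -1.     0.   ]
```

View pics/sc3.png

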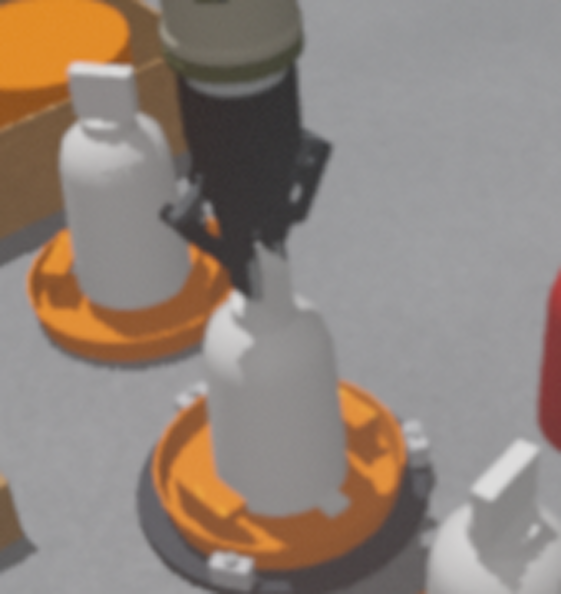

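The jar sank with the tool. The 8.3 N matches the spring force minus the jar's weight, and the lug at crop (330,505) is lower. Now the clockwise turn.

```bash
python3 -m creep '[{"tx":0,"ty":0,"tz":0,"yaw":0.05,"grip":0},{"tx":0,"ty":0,"tz":0,"yaw":0.1,"grip":0},{"tx":0,"ty":0,"tz":0,"yaw":0.1,"grip":0},{"tx":0,"ty":0,"tz":0,"yaw":0.1,"grip":0},{"tx":0,"ty":0,"tz":0,"yaw":0.1,"grip":0},{"tx":0,"ty":0,"tz":0,"yaw":0.1,"grip":0},{"tx":0,"ty":0,"tz":0,"yaw":0.1,"grip":0},{"tx":0,"ty":0,"tz":0,"yaw":0.1,"grip":0},{"tx":0,"ty":0,"tz":0,"yaw":0.1,"grip":0},{"tx":0,"ty":0,"tz":0,"yaw":0.05,"grip":0}]'; echo
python3 st.py
```

```text
clock: 8.0
tcp_pos: [0.5826, -0.0014, 0.2056]
tcp_rot: [-1.485, 0.604, -0.605]
contact_force: [-0.6, -1.1, 7.3]
gripper_width: 0.153

t 8.0 tcp [ 0.5826 -0.0014  0.2056] yaw -44.28 F [-0.6 -1.1  7.3] T [0.11 0.22 0.07] g 13.1 q [-0.65  0.38  0.79  1.57 -0.28  1.3  -0.6 ]
to jar, tool mm [-0.   0.   0.5] tilt [ 0. -1.  0.]
```

```bash
python3 -m creep '[{"tx":0,"ty":0,"tz":0,"yaw":0.08,"grip":0},{"tx":0,"ty":0,"tz":0,"yaw":0.09,"grip":0},{"tx":0,"ty":0,"tz":0,"yaw":0.09,"grip":0},{"tx":0,"ty":0,"tz":0,"yaw":0.09,"grip":0},{"tx":0,"ty":0,"tz":0,"yaw":0.09,"grip":0},{"tx":0,"ty":0,"tz":0,"yaw":0.09,"grip":0},{"tx":0,"ty":0,"tz":0,"yaw":0.09,"grip":0},{"tx":0,"ty":0,"tz":0,"yaw":0.05,"grip":0},{"tx":0,"ty":0,"tz":0,"yaw":0,"grip":0},{"tx":0,"ty":0,"tz":0,"yaw":0,"grip":0}]'; echo
python3 st.py;  python3 - <<'E'
from h import *
c=ctrl.read_camera("scene");W=cloud(c)
cv2.imwrite("pics/sc4.png",cv2.resize(c["image"][80:260,140:310,::-1],None,fx=3.3,fy=3.3,interpolation=cv2.INTER_CUBIC))
E
```

```text
clock: 9.0
tcp_pos: [0.5827, -0.0012, 0.2056]
tcp_rot: [-1.268, 1.111, -1.112]
contact_force: [-0.4, 0.2, 7.3]
gripper_width: 0.15

t 9.0 tcp [ 0.5827 -0.0012  0.2056] yaw -82.46 F [-0.4  0.2  7.3] T [ 0.22  0.11 -0.07] g 12.8 q [-0.74  0.42  0.92  1.58 -0.34  1.32 -1.21]
to jar, tool mm [-0.2  0.   0.4] tilt [-0.    -1.     0.001]
```

View pics/sc4.png

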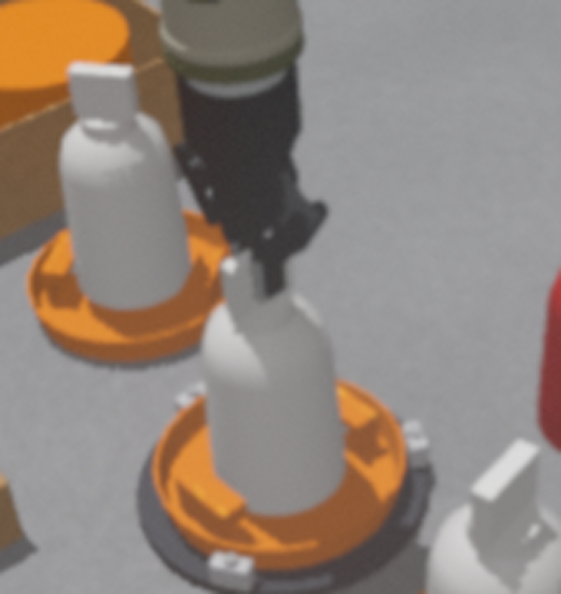

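The tab is turned in line with the hooks, and the lug has gone under the near hook (crop (210,495)). No stop torque showed. I'll let the jar rise about 11 mm.

```bash
python3 -m creep '[{"tx":0,"ty":-2,"tz":0,"yaw":0,"grip":0},{"tx":0,"ty":-2,"tz":0,"yaw":0,"grip":0},{"tx":0,"ty":-2,"tz":0,"yaw":0,"grip":0},{"tx":0,"ty":-2,"tz":0,"yaw":0,"grip":0},{"tx":0,"ty":-2,"tz":0,"yaw":0,"grip":0},{"tx":0,"ty":-1,"tz":0,"yaw":0,"grip":0},{"tx":0,"ty":0,"tz":0,"yaw":0,"grip":0},{"tx":0,"ty":0,"tz":0,"yaw":0,"grip":0},{"tx":0,"ty":0,"tz":0,"yaw":0,"grip":0},{"tx":0,"ty":0,"tz":0,"yaw":0,"grip":0}]'; echo
python3 st.py
```

```text
clock: 10.05
tcp_pos: [0.5825, -0.0012, 0.2163]
tcp_rot: [-1.269, 1.112, -1.112]
contact_force: [0.0, 0.6, 4.7]
gripper_width: 0.147

t 10.05 tcp [ 0.5825 -0.0012  0.2163] yaw -82.45 F [0.  0.6 4.7] T [ 0.29 -0.15 -0.03] g 12.5 q [-0.74  0.41  0.93  1.56 -0.34  1.34 -1.22]
to jar, tool mm [-0.2  0.   0.5] tilt [-0. -1.  0.]
```

```bash
python3 -m creep '[{"tx":0,"ty":-1,"tz":0,"yaw":0,"grip":0},{"tx":0,"ty":-1,"tz":0,"yaw":0,"grip":0},{"tx":0,"ty":0,"tz":0,"yaw":0,"grip":0},{"tx":0,"ty":0,"tz":0,"yaw":0,"grip":0},{"tx":0,"ty":0,"tz":0,"yaw":0,"grip":0},{"tx":0,"ty":0,"tz":0,"yaw":0,"grip":0},{"tx":0,"ty":0,"tz":0,"yaw":0,"grip":0},{"tx":0,"ty":0,"tz":0,"yaw":0,"grip":0},{"tx":0,"ty":0,"tz":0,"yaw":0,"grip":0},{"tx":0,"ty":0,"tz":0,"yaw":0,"grip":0}]'; echo
python3 st.py
```

```text
clock: 11.05
tcp_pos: [0.5823, -0.0009, 0.2164]
tcp_rot: [-1.27, 1.112, -1.111]
contact_force: [7.5, -0.4, -11.1]
gripper_width: 0.15

t 11.05 tcp [ 0.5823 -0.0009  0.2164] yaw -82.43 F [  7.5  -0.4 -11.1] T [ 0.1  -1.65  0.03] g 12.8 q [-0.74  0.41  0.93  1.56 -0.33  1.34 -1.22]
to jar, tool mm [ 0.2 -0.   0.7] tilt [ 0.001 -1.    -0.002]
```

The hooks are holding: a 2 mm command upward gave no travel and -11 N. I'll ease back down and let go.

```bash
python3 -m creep '[{"tx":0,"ty":1.5,"tz":0,"yaw":0,"grip":0},{"tx":0,"ty":1,"tz":0,"yaw":0,"grip":0},{"tx":0,"ty":0,"tz":0,"yaw":0,"grip":0},{"tx":0,"ty":0,"tz":0,"yaw":0,"grip":20},{"tx":0,"ty":0,"tz":0,"yaw":0,"grip":30},{"tx":0,"ty":0,"tz":0,"yaw":0,"grip":40},{"tx":0,"ty":0,"tz":0,"yaw":0,"grip":50},{"tx":0,"ty":0,"tz":0,"yaw":0,"grip":50},{"tx":0,"ty":0,"tz":0,"yaw":0,"grip":50},{"tx":0,"ty":0,"tz":0,"yaw":0,"grip":50}]'; echo
python3 st.py
```

```text
clock: 12.05
tcp_pos: [0.5824, -0.0013, 0.2157]
tcp_rot: [-1.269, 1.112, -1.111]
contact_force: [0.6, -0.1, -0.1]
gripper_width: 0.586

t 12.05 tcp [ 0.5824 -0.0013  0.2157] yaw -82.44 F [ 0.6 -0.1 -0.1] T [-0.    0.02  0.  ] g 50.1 q [-0.74  0.41  0.93  1.56 -0.34  1.34 -1.22]
to jar, tool mm [-0.2 -0.   0.6] tilt [ 0. -1. -0.]
```

Released with zero force. I'll rise straight up, then move back toward the robot's side so the camera can see.

```bash
python3 -m creep '[{"tx":0,"ty":-10,"tz":0,"yaw":0,"grip":50},{"tx":0,"ty":-20,"tz":0,"yaw":0,"grip":50},{"tx":0,"ty":-30,"tz":0,"yaw":0,"grip":50},{"tx":0,"ty":-40,"tz":0,"yaw":0,"grip":50},{"tx":0,"ty":-30,"tz":0,"yaw":0,"grip":50},{"tx":-35,"ty":0,"tz":-5,"yaw":0,"grip":50},{"tx":-45,"ty":0,"tz":-6,"yaw":0,"grip":50},{"tx":-45,"ty":0,"tz":-6,"yaw":0,"grip":50},{"tx":-30,"ty":0,"tz":-4,"yaw":0,"grip":50},{"tx":0,"ty":0,"tz":0,"yaw":0,"grip":50}]'; echo
python3 st.py
python3 - <<'E'
from h import *
for n in("scene","top"):
    c=ctrl.read_camera(n);W=cloud(c); cv2.imwrite(f"pics/{n}9.png",c["image"][:,:,::-1])
    d=np.hypot(W[...,0]-.583,W[...,1]+.001);z=W[...,2]
    for lo,hi in((.222,.26),):
        p=W[(d<.04)&(z>lo)&(z<hi)]; print(n,len(p),p.mean(0).round(4),"z pct",np.percentile(p[:,2],[50,90,97]).round(4)) if len(p) else 0
        if len(p): print(cv2.minAreaRect((p[:,:2]*1000).astype(np.float32)))
E
```

```text
clock: 13.05
tcp_pos: [0.5399, 0.156, 0.346]
tcp_rot: [-1.272, 1.106, -1.103]
contact_force: [0.3, 0.8, -0.5]
gripper_width: 0.589

t 13.05 tcp [0.5399 0.156  0.346 ] yaw -81.92 F [ 0.3  0.8 -0.5] T [ 0.02 -0.02  0.02] g 50.3 q [-1.04  0.29  0.93  1.38 -0.23  1.58 -1.57]
to jar, tool mm [161.5  -0.3  20.6] tilt [-0.002 -1.    -0.001]
scene 246 [0.5862 0.0017 0.2356] z pct [0.2378 0.2425 0.2434]
((583.5977172851562, -1.462930679321289), (52.5924072265625, 18.667348861694336), 5.977944374084473)
top 218 [ 0.5804 -0.0018  0.2391] z pct [0.241  0.2431 0.2441]
((582.5698852539062, -2.0129270553588867), (51.881797790527344, 14.167291641235352), 10.02139663696289)
```

View pics/scene9.png

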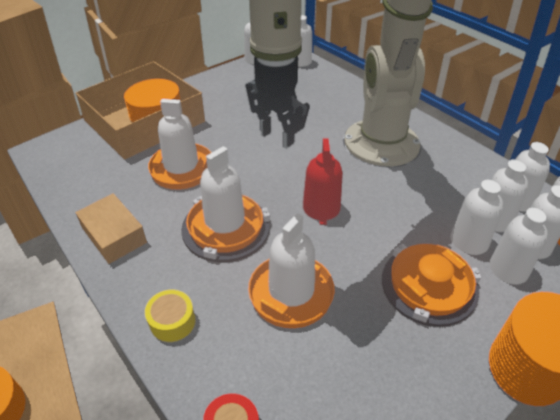

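View pics/top9.png

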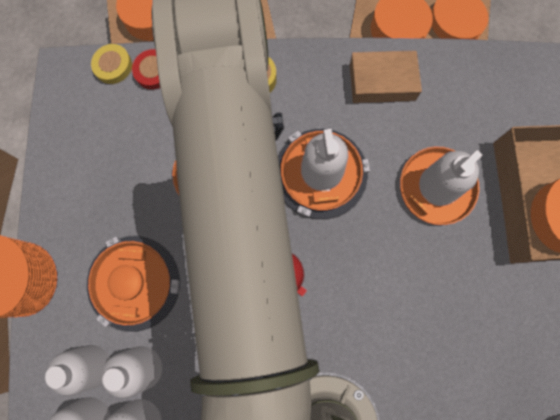

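The pictures show the jar upright in its fixture (scene (222,190), top (325,160)) with its tab along the hook line. The finished drinkers and look-alikes stand where they were. I'll compare the height with the start and let the arm settle before handing in.

```bash
python3 -m creep '[{"tx":0,"ty":0,"tz":0,"yaw":0,"grip":50},{"tx":0,"ty":0,"tz":0,"yaw":0,"grip":50},{"tx":0,"ty":0,"tz":0,"yaw":0,"grip":50},{"tx":0,"ty":0,"tz":0,"yaw":0,"grip":50},{"tx":0,"ty":0,"tz":0,"yaw":0,"grip":50},{"tx":0,"ty":0,"tz":0,"yaw":0,"grip":50},{"tx":0,"ty":0,"tz":0,"yaw":0,"grip":50},{"tx":0,"ty":0,"tz":0,"yaw":0,"grip":50},{"tx":0,"ty":0,"tz":0,"yaw":0,"grip":50},{"tx":0,"ty":0,"tz":0,"yaw":0,"grip":50}]'; python3 - <<'E'
from h import *
for n in("scene","top"):
    c=ctrl.read_camera(n); W1=cloud(c); W0=np.load(n+".npz")["W"]
    for W,l in((W0,"before"),(W1,"after")):
        d=np.hypot(W[...,0]-.583,W[...,1]+.001);z=W[...,2]
        p=W[(d<.035)&(z>.236)&(z<.27)]; print(n,l,len(p),"z",np.percentile(p[:,2],[50,75,90]).round(4),cv2.minAreaRect((p[:,:2]*1000).astype(np.float32)))
        for nm,cc in (("fa",(.583,.257)),("fb",(.547,-.28))):
            q=W[(np.hypot(W[...,0]-cc[0],W[...,1]-cc[1])<.05)&(z>.215)&(z<.26)]
            if len(q): print("  ",nm,len(q),q.mean(0).round(4))
    if n=="scene": cv2.imwrite("pics/sc10.png",cv2.resize(c["image"][140:265,170:280,::-1],None,fx=4.6,fy=4.6,interpolation=cv2.INTER_CUBIC))
E
python3 st.py
```

```text
clock: 14.15
tcp_pos: [0.5412, 0.1496, 0.3458]
tcp_rot: [-1.269, 1.112, -1.111]
contact_force: [-0.6, 0.6, 0.0]
gripper_width: 0.585
scene before 169 z [0.2467 0.2482 0.2487] ((584.0033569335938, -0.503173828125), (16.90361976623535, 52.588401794433594), 6.865612506866455)
   fa 262 [0.5868 0.2587 0.2273]
   fb 160 [ 0.5508 -0.2776  0.2261]
scene after 139 z [0.2413 0.242  0.243 ] ((585.32177734375, -1.6642065048217773), (53.05445098876953, 18.558303833007812), 8.257827758789062)
   fa 258 [0.5864 0.2586 0.2273]
   fb 162 [ 0.5504 -0.2779  0.2257]
top before 232 z [0.247  0.2482 0.2492] ((582.5660400390625, -1.0925960540771484), (15.805603981018066, 48.70417404174805), 8.465452194213867)
   fa 212 [0.5808 0.2564 0.2283]
   fb 198 [ 0.5459 -0.2793  0.2288]
top after 180 z [0.2418 0.2427 0.2438] ((582.6995239257812, -2.016836166381836), (51.605037689208984, 13.591991424560547), 9.728174209594727)
   fb 198 [ 0.5459 -0.2793  0.2285]
t 14.25 tcp [0.5413 0.1497 0.3458] yaw -82.44 F [-0.1  0.1 -0.5] T [-0.04  0.03 -0.03] g 50.1 q [-1.04  0.29  0.93  1.38 -0.23  1.58 -1.57]
to jar, tool mm [154.8   0.   21.5] tilt [ 0. -1. -0.]
```

View pics/sc10.png

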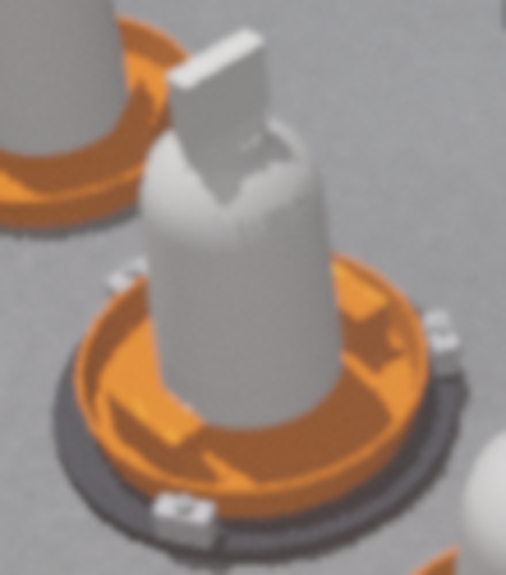

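The crop shows the jar upright with the near lug hidden under its hook (150,410). The tab top dropped from 0.247 to about 0.2415, and that matches the locked height of 36 mm. Handing in.

```bash
python3 -c "
from bench import ctrl
print(ctrl.sign_off())"
```

```text
the job is handed in; nothing more can be done
None
```

The loose white jar is locked in the base farthest to the robot's right, upright and released. I handed the job in at about 14.3 s. I gripped it by its tab, pressed it down 17 mm, turned it 90° clockwise, let it rise into the hooks and let go.

**Checks that agree:**
- **Hooks hold:** before letting go, a 2 mm upward command gave almost no travel and an 11 N pull.
- **Height:** the tab top went from 0.247 m to about 0.2415 m. That matches the locked height of 36 mm over the table.
- **Direction:** the tab is at about 8–10°, against about 7° for the hook line. That is well within the 11° play.
- **Other drinkers:** both measure within 1 mm of where they started. The gripper ended clear of everything, with no force on it.

**Not fully checked:**
- **Finished drinker on the robot's left:** at the end only the scene camera could see it, because the arm hid it from the top camera.
- **Sideways load:** the upward test also showed about 7 N sideways and 1.65 N m. This vanished once I eased back down and let go.
- **Refused call:** my first move call was refused as invalid input, and nothing moved.

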